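Turn the mixer wheel's filling stem to the top

ROBOT

A 6-joint arm with a two-finger parallel gripper is mounted at the origin on the work surface. World frame = base frame: x ahead of the robot, y to its left, z up, the work surface at z = 0. Lengths are in mm, angles in rad, forces in N, time in s.
With the tool pointing down it reaches from about 300 to 850 mm from the base axis. Payload 5.4 kg.
Tool frame: the origin (TCP) lies on the centre line of the jaws, within the pads' length; the fingertips stand 25 mm ahead of it and the grasp point (between the pads) lies 6 mm ahead of it; z points along the fingers, y is the line along which they close (so a half turn about z gives the same grasp; the last joint's range is limited). The gripper opens to 85 mm and grips with 20 to 120 N. Pads are 22 mm wide; open, the fingers measure 114 mm over their backs; the gripper's body (76 mm by 85 mm) begins 54 mm behind the grasp point. The pads swing forward as they close: fully open they stand 13 mm farther back than shut.
Start: joints at [-0.21, 0.158, 1.597, -0, 1.386, -0.21], TCP at [574.984, -0.018, 256.299] pointing down, gripper open.
Joint ranges: [-2.91, 2.91], [-0.94, 2.29], [0.18, 2.7], [-1.29, 4.43], [0.17, 2.64], [-3, 3]. Speed limits (rad/s): [2.57, 2.57, 3.14, 3.14, 3.14, 3.14].

INTERFACE

Orientations are given as a unit quaternion [x, y, z, w].
In Python, from plant import ctrl gives the robot as it stands.
- The arm moves only by the tool carry_out, never from a script. Its argument "increments" is a list of rows, each a list of 3 entries, a list of its own where there are three numbers: the shift along the tool's x, y, z in mm, then the turn about the tool's z in degrees, then the opening, from 0 (shut) to 1 (fully open). A call has exactly 8 rows; each row is the pose to reach, as a shift and turn from the pose commanded when the call began, along the tool's axes at that moment; what a row does not reach only later rows make up. A row lasts 1/10 s, in which the tool goes at most 50 mm and 8.59 degrees, less where a joint would pass 70% of its speed; a pose out of reach is approached as far as the arm can. A call with a gripper value outside its range is refused whole. The fingers move at their own pace and stop on an object; the grip force is fixed at half the most. Time passes only in rows, so rows that repeat a pose let the fingers close, or fill a call up. It gives the time, the measured TCP pose, the force, the opening and the grip force at its end, in the units of the state.
- ctrl.state(): the state, without advancing time (a new reading comes with each control period).
- ctrl.read_camera(name): name is "scene" or "side" or "wrist"; returns (picture, depth): 420x560x3 uint8, blue, green, red; 420x560 float32, mm along the optical axis (not along the pixel's ray), 0 where there is no reading.
- ctrl.camera_model(name): a dict with "fx", "fy", "cx", "cy" (pixels), "k1" (the pictures are not rectified: a ray, as slopes to the right and down, at radius r is drawn at 1 + k1 r^2 times it, then the intrinsics apply), "extrinsics" (4x4, takes a point from world to camera coordinates). Camera axes: x right, y down, z forward; pixel columns grow to the right and rows downward; lengths in mm; the calibration is good to about 2 mm. A picture is of the moment at which its call begins: read the wrist's pose just before it. camera_model takes no time and is no camera call; for the wrist camera it gives the pose at the moment of the call.
- ctrl.job_done(): hands the job in; it is judged then, once.
The state is a dict: "clock": time; "q": joint angles; "qd": joint speeds; "tau": joint torques, N m; "eef_pos": TCP position; "tool_rot": TCP orientation; "contact_force": force on the tool from outside, world axes, zero at the start; "wrist_torque": the same for the moment, N m; "width": finger opening in mm; "grip_force": force on a finger pad.
Only numpy, scipy, OpenCV 4.12 (cv2) and the standard library are available. Lean on these libraries where they do the work, as an engineer would, in place of code of your own. Each camera call takes 0.05 s, during which the arm holds its last target. There are 200 camera calls.

TASK

On the tiled bench stands a hand-turned mixer with an upright spoked wheel; turn the wheel by pushing one spoke after another with the fingers until the short, thick filling stem on its rim points straight up, and leave the wheel at rest there. Keep off the stem itself, do not flick the wheel into a fast spin, and do not shift or lift the mixer or disturb the bottles and other things around it.

Things in the scene. Friction and masses are not known exactly. Their poses are not given: they have to be found in the camera images.
- mixer: hand-turned tumbling mixer, a green stand of about 4 to 5 kg standing loose on the bench. Origin on the bench under the pillar's front part; z up, x along the wheel's shaft from the pillar towards the wheel, y level. Base plate 200 mm along x (from -120 to +80) by 180 mm along y by 22 mm high; pillar 50 x 50 mm at x = -70 to -20, up to z = 187 mm
- hub (a point): centre of the wheel, on its shaft: 50 mm along x and 170 mm above the mixer's origin. The wheel stands upright in the plane through this point square to the mixer's x: hub 48 mm across and 30 mm thick, rim a round steel tube 18 mm thick on a circle of 72 mm radius
- spoke_end (a point): outer end of one of the five spokes, 135 mm from the wheel's centre. All five are alike: straight round steel bars 12 mm thick from the hub through the rim, the outer 54 mm standing free, at 36, 108, 180, 252 and 324 degrees from the stem (which is midway between two of them). This one is at 36 degrees, on the mixer's -y side of the stem when the stem is up
- stem: the filling stem on the wheel's rim: a steel neck 20 mm thick with a screw cap 34 mm across, shorter and thicker than a spoke and ending 124 mm from the wheel's centre. Origin on its middle line 100 mm from the wheel's centre; its z points radially outward, its x along the shaft
- wheel (a joint): angle of the wheel about the mixer's x axis, rad. 0 (or any whole turn, 6.283) has the stem straight up; growing values carry the top of the wheel towards the mixer's -y. Turns both ways without a stop; about 1 to 1.5 N on a spoke's end turns it, and friction holds it where it is left. Starts between 1.94 and 4.34
- beaker: empty glass beaker, 66 mm across, 80 mm high, standing beside the mixer; loose; origin at the centre of its underside. A bystander
- jar: small glass jar with a white cap, 56 mm across, 65 mm high, standing on the other side of the mixer; loose; origin at the centre of its underside. A bystander
- stopper: rubber stopper, 48 mm across, 36 mm high, standing in front of the wheel; loose; origin at the centre of its underside. A bystander
- amber_a: amber glass bottle, 74 mm across, 160 mm high, beyond the mixer; loose; origin at the centre of its underside. A bystander
- amber_b: second amber glass bottle, same size; loose; origin at the centre of its underside. A bystander
- media: clear glass bottle with a blue cap, 70 mm across, 150 mm high; loose; origin at the centre of its underside. A bystander

How it is judged (in metres and radians):
At the end, for the whole second after the job is handed in: the stem points straight up to within 0.085 rad (about 5 degrees), the wheel is at rest (below 0.05 rad/s), the mixer stands upright within 15 mm of where it stood, and every bystander is within 30 mm of where it stood (angle between stem's own z axis and vertical below 0.085 rad and velocity of joint wheel between -0.05 and 0.05 rad/s and distance of mixer from where it was at the start of the episode below 0.015 m and angle between mixer's own z axis and vertical below 0.03 rad and distance of each of beaker, jar, stopper, amber_a, amber_b, media from where it was at the start of the episode below 0.03 m); the robot touches nothing.
It fails at once if the stem is pushed (over 0.5 N) (contact force between stem and the fingers above 0.5 N or contact force between stem and the arm above 0.5 N).
It fails at once if the wheel is spun faster than 5 rad/s (velocity of joint wheel above 5 rad/s or velocity of joint wheel below -5 rad/s).
It fails at once if the mixer is lifted, tipped or shifted by more than 15 mm (distance of mixer from where it was at the start of the episode above 0.015 m or angle between mixer's own z axis and vertical above 0.1 rad).
It fails at once if a bystander is moved by more than 30 mm (distance of any of beaker, jar, stopper, amber_a, amber_b, media from where it was at the start of the episode above 0.03 m).
It also fails if it takes over 58 s, if anything falls off the work surface, if the arm or the gripper's body presses on something with over 40 N, if the wrist force passes 120 N, or if a joint passes its speed limit or range.

## Working session

There is one attempt and no reset: what is moved stays moved. The work goes in short steps, Python scripts to look and compute and a tool call to move; the robot and the scene stay as the last step left them, time stands still between calls to the robot, and variables do not carry over. Pictures are saved under pics/ and viewed, at most 10 in all, crops included, and the job is handed in when it is done.

Besides the shell and the picture viewer there is one more tool, called after "Emit:" by a JSON object that holds its "api" and its "payload". carry_out: Moves the arm, as the interface text tells. Its arguments: {"type":"object","properties":{"increments":{"type":"array"}},"required":["increments"]}

```bash
mkdir -p pics; cat > h.py <<'E'
import numpy as np, cv2
from plant import ctrl
from scipy.spatial.transform import Rotation as R
def cloud(name):
    m=ctrl.camera_model(name); im,d=ctrl.read_camera(name)
    K=np.array([[m['fx'],0,m['cx']],[0,m['fy'],m['cy']],[0,0,1.]])
    v,u=np.mgrid[:420,:560]
    p=cv2.undistortPoints(np.stack([u,v],-1).reshape(-1,1,2).astype(float),K,np.array([m['k1'],0,0,0.])).reshape(420,560,2)
    P=np.dstack([p[...,0]*d,p[...,1]*d,d])
    T=np.linalg.inv(np.array(m['extrinsics']))
    W=P@T[:3,:3].T+T[:3,3]; W[d==0]=np.nan
    return im,W
E
python3 - <<'E'
from h import *
s=ctrl.state();print(s['clock'],s['eef_pos'],s['tool_rot'])
for n in ['scene','side']:
    im,W=cloud(n);cv2.imwrite(f'pics/{n}0.png',im);np.save(f'{n}0.npy',W)
    m=ctrl.camera_model(n);print(n,np.linalg.inv(np.array(m['extrinsics'])).round(2)[:3])
E
```

```text
0.0 [5.74433482e+02 9.99587038e-02 2.55277047e+02] [ 7.07109768e-01  7.07103113e-01 -5.22645778e-04 -8.30572248e-04]
scene [[ 4.40000e-01  7.40000e-01 -5.00000e-01  1.11805e+03]
 [ 9.00000e-01 -3.60000e-01  2.60000e-01 -2.35810e+02]
 [ 1.00000e-02 -5.70000e-01 -8.20000e-01  1.04477e+03]]
side [[ 8.5000e-01 -2.7000e-01  4.5000e-01  9.5490e+01]
 [-5.2000e-01 -4.4000e-01  7.3000e-01 -7.5849e+02]
 [ 0.0000e+00 -8.6000e-01 -5.1000e-01  7.5030e+02]]
```

View pics/scene0.png

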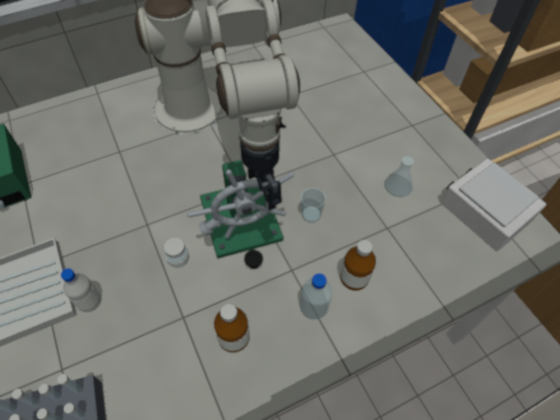

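View pics/side0.png

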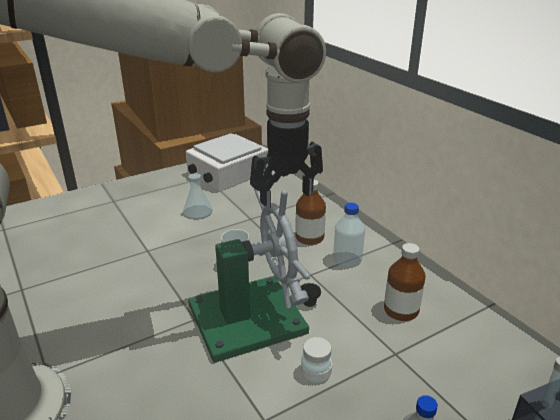

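The scene view shows the mixer at about (240,215) with its shaft pointing away from the robot. The side view shows the stem low on the near side, about (298,292), and the fingers hanging just above the wheel. Next I'll fit the mixer pose and the wheel angle.

```bash
cat >> h.py <<'E'
def green(im,W):
    hsv=cv2.cvtColor(im,cv2.COLOR_BGR2HSV)
    return (hsv[...,0]>60)&(hsv[...,0]<95)&(hsv[...,1]>110)&(W[...,0]>300)&(W[...,0]<900)&(abs(W[...,1])<300)
def wheelpts(W,o,yaw,r0,r1,half=25):
    h=o+np.array([50*np.cos(yaw),50*np.sin(yaw),170])
    ex=np.array([np.cos(yaw),np.sin(yaw),0]);ey=np.array([-np.sin(yaw),np.cos(yaw),0])
    D=W.reshape(-1,3)-h; a=D@ex;y=D@ey;z=D[:,2]; r=np.hypot(y,z)
    k=(abs(a)<half)&(r>r0)&(r<r1)
    # wheel angle theta: radial dir = (-sin th) y + cos th z
    return np.c_[np.degrees(np.arctan2(-y,z))[k]%360,r[k],a[k]],k.reshape(W.shape[:2])
E
python3 - <<'E'
from h import *
G=[]
for n in ['scene','side']:
    im=cv2.imread(f'pics/{n}0.png');W=np.load(f'{n}0.npy');g=green(im,W)
    b=W[g&(abs(W[...,2]-22)<6)];t=W[g&(abs(W[...,2]-187)<5)]
    print(n,len(b),cv2.minAreaRect(b[:,:2].astype(np.float32)),len(t),t.mean(0) if len(t) else '', cv2.minAreaRect(t[:,:2].astype(np.float32)) if len(t) else '')
    G.append(b)
b=np.vstack(G);b=b[:,:2].astype(np.float32);print(cv2.minAreaRect(b))
E
```

```text
scene 1756 ((472.59002685546875, -18.92694854736328), (173.4419403076172, 196.23480224609375), 81.57652282714844) 187 [444.41446804 -11.0025377  187.23014854] ((446.3341979980469, -15.755184173583984), (45.27050018310547, 43.90272521972656), 79.10569763183594)
side 2576 ((467.6824035644531, -19.356826782226562), (178.1636505126953, 196.1573944091797), 82.0329360961914) 42 [434.77038839 -27.79048905 187.12663443] ((430.7855224609375, -23.642683029174805), (28.958967208862305, 56.56523132324219), 33.005332946777344)
((469.89501953125, -19.771316528320312), (177.7528533935547, 201.1288604736328), 82.27644348144531)
```

```bash
python3 - <<'E'
from h import *
yaw=np.radians(-7.9);c=np.array([470,-19.5]);o=np.r_[c+20*np.array([np.cos(yaw),np.sin(yaw)]),0];print(o)
for n in ['scene','side']:
    W=np.load(f'{n}0.npy')
    p,k=wheelpts(W,o,yaw,66,80);print(n,'rim',len(p),'ax',np.median(p[:,2]).round(1))
    p,k=wheelpts(W,o,yaw,88,140)
    for a in range(0,360,6):
        q=p[(p[:,0]>=a)&(p[:,0]<a+6)]
        if len(q)>3:print(a,len(q),q[:,0].mean().round(1),'r',q[:,1].min().round(),q[:,1].max().round(),'ax',q[:,2].mean().round(1))
E
```

```text
[489.81018926 -22.24889092   0.        ]
scene rim 607 ax 5.0
6 58 10.1 r 88.0 134.0 ax 1.7
12 37 13.3 r 89.0 136.0 ax 1.6
78 89 81.9 r 88.0 133.0 ax -0.5
84 19 85.3 r 88.0 131.0 ax 2.1
108 43 112.9 r 90.0 123.0 ax -0.3
114 102 116.5 r 88.0 122.0 ax 3.4
120 27 121.8 r 89.0 120.0 ax 9.1
126 4 127.4 r 106.0 109.0 ax 5.1
150 31 154.9 r 88.0 129.0 ax -0.1
156 24 157.5 r 91.0 128.0 ax 3.2
228 59 231.2 r 89.0 134.0 ax 1.7
294 13 299.4 r 101.0 135.0 ax 3.2
300 69 302.4 r 97.0 137.0 ax 0.5
342 18 345.5 r 89.0 105.0 ax -11.5
348 19 349.8 r 92.0 113.0 ax -11.6
side rim 882 ax -8.1
6 19 11.4 r 89.0 136.0 ax -6.0
12 124 14.0 r 88.0 136.0 ax -3.2
78 105 82.0 r 88.0 133.0 ax -4.1
84 19 84.6 r 97.0 136.0 ax -5.8
108 88 112.9 r 89.0 124.0 ax -3.0
114 168 116.4 r 89.0 123.0 ax -6.0
120 40 122.5 r 88.0 123.0 ax -6.4
150 98 154.5 r 88.0 131.0 ax -2.7
156 27 157.0 r 90.0 131.0 ax -5.2
222 9 227.1 r 95.0 129.0 ax -4.0
294 4 299.5 r 93.0 119.0 ax -6.3
300 47 302.5 r 89.0 132.0 ax -5.1
342 74 345.3 r 90.0 140.0 ax -17.5
348 185 351.2 r 89.0 140.0 ax -13.6
354 31 354.7 r 119.0 139.0 ax -6.1
```

Emit:
{"api": "carry_out", "payload": {"increments": [[[0,0,-35],0,1],[[0,0,-70],0,1],[[0,0,-100],0,1],[[-25,-12,-100],2,0],[[-50,-24,-100],4,0],[[-75,-35,-100],6,0],[[-98,-45,-100],8,0],[[-98,-45,-100],8,0]]}}

```text
clock: 0.9
eef_pos: [529.0, -100.2, 355.8]
tool_rot: [0.756, 0.655, -0.001, -0.0]
contact_force: [0.5, 0.2, 0.4]
width: 12.3
grip_force: 0.0
```

Emit:
{"api": "carry_out", "payload": {"increments": [[[0,0,20],0,0],[[0,0,40],0,0],[[0,0,60],0,0],[[0,0,70],0,0],[[0,0,70],0,0],[[10,0,70],0,0],[[20,0,70],0,0],[[30,0,70],0,0]]}}

```text
clock: 1.7
eef_pos: [534.8, -67.5, 287.6]
tool_rot: [0.755, 0.656, 0.0, 0.001]
contact_force: [0.0, -1.6, 1.3]
width: 0.3
grip_force: 0.8
```

Emit:
{"api": "carry_out", "payload": {"increments": [[[10,0,0],0,0],[[20,0,0],0,0],[[30,0,0],0,0],[[40,0,0],0,0],[[48,0,0],0,0],[[56,0,0],0,0],[[62,0,0],0,0],[[62,0,0],0,0]]}}

```text
clock: 2.5
eef_pos: [542.8, -5.9, 286.2]
tool_rot: [0.754, 0.656, 0.0, -0.0]
contact_force: [0.3, -0.1, 0.8]
width: 0.0
grip_force: 0.0
```

```bash
cat >> h.py <<'E'
def look(tag):
    yaw=np.radians(-7.9);o=np.array([489.8,-22.2,0])
    for n in ['scene','side']:
        im,W=cloud(n);cv2.imwrite(f'pics/{n}{tag}.png',im)
        g=green(im,W);b=W[g&(abs(W[...,2]-22)<6)];print(n,cv2.minAreaRect(b[:,:2].astype(np.float32)))
        p,k=wheelpts(W,o,yaw,92,138,12)
        hist=np.histogram(p[:,0],120,(0,360))[0];lab=0
        for a in np.where(hist>3)[0]*3:
            q=p[(p[:,0]>=a)&(p[:,0]<a+3)];print((round(q[:,0].mean(),1),len(q),round(q[:,1].max())),end=' ')
        print()
E
python3 -c "
from h import *
s=ctrl.state();print(s['clock'],s['eef_pos'],s['contact_force']);look(1)"
```

```text
2.5 [542.77639936  -5.90141787 286.16545682] [ 0.32129714 -0.08856197  0.77091042]
scene ((473.7364196777344, -19.59282684326172), (172.6025390625, 193.68467712402344), 81.75141906738281)
(np.float64(44.8), 5, 114) (np.float64(46.5), 67, 134) (np.float64(49.1), 24, 134) (np.float64(77.2), 43, 123) (np.float64(79.5), 61, 122) (np.float64(82.4), 23, 122) (np.float64(85.3), 10, 122) (np.float64(88.4), 4, 123) (np.float64(119.0), 53, 131) (np.float64(121.3), 19, 130) (np.float64(193.4), 17, 127) (np.float64(196.3), 19, 128) (np.float64(265.9), 28, 136) (np.float64(268.1), 58, 135) (np.float64(335.2), 14, 134) (np.float64(337.5), 27, 136) (np.float64(346.8), 4, 114) (np.float64(350.1), 4, 106) (np.float64(352.7), 22, 121) (np.float64(355.2), 4, 138) 
side ((467.1654968261719, -20.170486450195312), (175.93206787109375, 196.59046936035156), 82.5032958984375)
(np.float64(47.0), 26, 134) (np.float64(49.5), 51, 136) (np.float64(51.3), 8, 121) (np.float64(77.1), 49, 125) (np.float64(79.4), 59, 125) (np.float64(82.4), 40, 125) (np.float64(85.5), 44, 124) (np.float64(88.6), 32, 125) (np.float64(91.2), 20, 124) (np.float64(118.8), 103, 133) (np.float64(121.0), 33, 133) (np.float64(191.3), 30, 126) (np.float64(193.1), 31, 130) (np.float64(265.8), 14, 131) (np.float64(268.1), 41, 132) (np.float64(337.5), 15, 125) (np.float64(346.8), 8, 129) (np.float64(350.2), 15, 116) (np.float64(352.8), 134, 137) (np.float64(354.9), 77, 138)
```

Emit:
{"api": "carry_out", "payload": {"increments": [[[8,0,0],0,0],[[16,0,0],0,0],[[23,0,0],0,0],[[29,0,0],0,0],[[34,0,0],0,0],[[34,0,0],0,0],[[34,0,-10],0,0],[[34,0,-30],0,0]]}}

```text
clock: 3.4
eef_pos: [546.7, 27.0, 315.5]
tool_rot: [0.755, 0.656, -0.001, -0.002]
contact_force: [-0.1, -0.1, -0.0]
width: 0.1
grip_force: 0.0
```

Emit:
{"api": "carry_out", "payload": {"increments": [[[0,0,-25],0,0],[[0,0,-45],0,0],[[-40,0,-45],0,0],[[-80,0,-45],0,0],[[-120,0,-45],0,0],[[-155,0,-45],0,0],[[-155,0,-45],0,0],[[-155,0,-45],0,0]]}}

```text
clock: 4.2
eef_pos: [525.9, -127.2, 362.0]
tool_rot: [0.755, 0.655, 0.0, 0.0]
contact_force: [0.5, 0.8, -0.5]
width: -0.1
grip_force: 0.0
```

```bash
python3 -c "
from h import *
s=ctrl.state();print(s['clock'],s['eef_pos'],s['contact_force']);look(2)"
```

```text
4.2 [ 525.94017469 -127.19734909  361.96095813] [ 0.46382934  0.79224966 -0.47018583]
scene ((472.23675537109375, -19.40935516357422), (172.4891815185547, 195.98802185058594), 81.67094421386719)
(np.float64(29.6), 13, 124) (np.float64(31.5), 58, 135) (np.float64(34.1), 19, 134) (np.float64(59.7), 4, 116) (np.float64(61.8), 51, 125) (np.float64(64.2), 55, 124) (np.float64(67.4), 22, 123) (np.float64(70.2), 15, 123) (np.float64(73.5), 7, 124) (np.float64(75.5), 4, 123) (np.float64(101.5), 10, 121) (np.float64(103.5), 59, 132) (np.float64(106.1), 18, 129) (np.float64(176.3), 17, 129) (np.float64(178.5), 16, 132) (np.float64(180.6), 9, 129) (np.float64(248.5), 4, 110) (np.float64(250.9), 33, 135) (np.float64(253.1), 37, 133) (np.float64(320.0), 18, 136) (np.float64(322.8), 66, 137) (np.float64(324.4), 18, 128) 
side ((467.058837890625, -20.469985961914062), (175.972412109375, 195.77407836914062), 82.00052642822266)
(np.float64(32.0), 28, 136) (np.float64(34.7), 69, 136) (np.float64(36.2), 7, 117) (np.float64(61.8), 41, 126) (np.float64(64.4), 46, 127) (np.float64(67.4), 45, 125) (np.float64(70.4), 47, 126) (np.float64(73.5), 46, 125) (np.float64(75.8), 13, 126) (np.float64(101.7), 13, 119) (np.float64(103.4), 106, 134) (np.float64(105.9), 18, 133) (np.float64(175.8), 55, 130) (np.float64(178.0), 32, 133) (np.float64(250.9), 13, 133) (np.float64(253.0), 21, 128) (np.float64(320.5), 9, 133) (np.float64(322.9), 69, 135) (np.float64(324.8), 51, 132)
```

View pics/side2.png

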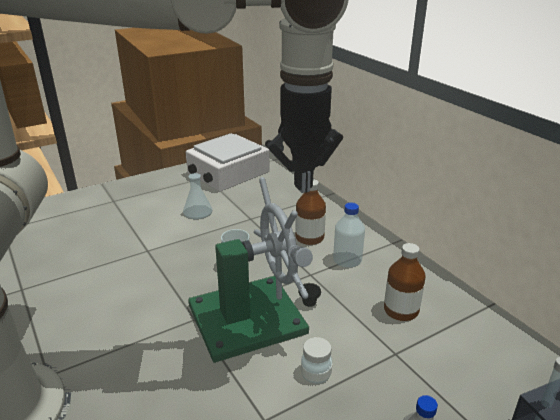

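Finger at (305,180), stem now sideways at (300,255) on the near side, next spoke leaning about 33° toward it. Clear to lower beside that spoke.

Emit:
{"api": "carry_out", "payload": {"increments": [[[0,0,20],0,0],[[0,0,40],0,0],[[0,0,60],0,0],[[0,0,75],0,0],[[0,0,75],0,0],[[8,0,75],0,0],[[18,0,75],0,0],[[28,0,75],0,0]]}}

```text
clock: 5.1
eef_pos: [530.7, -98.7, 288.2]
tool_rot: [0.755, 0.656, 0.0, 0.002]
contact_force: [-0.8, -1.7, 1.8]
width: -0.2
grip_force: 1.1
```

Emit:
{"api": "carry_out", "payload": {"increments": [[[10,0,0],0,0],[[20,0,0],0,0],[[30,0,0],0,0],[[40,0,0],0,0],[[50,0,0],0,0],[[60,0,0],0,0],[[70,0,0],0,0],[[78,0,0],0,0]]}}

```text
clock: 5.9
eef_pos: [540.6, -20.9, 285.9]
tool_rot: [0.755, 0.656, -0.0, -0.0]
contact_force: [-0.9, -2.9, 0.8]
width: 0.1
grip_force: 0.7
```

Emit:
{"api": "carry_out", "payload": {"increments": [[[7,0,0],0,0],[[13,0,0],0,0],[[19,0,0],0,0],[[24,0,0],0,0],[[28,0,0],0,0],[[31,0,0],0,0],[[33,0,0],0,0],[[33,0,0],0,0]]}}

```text
clock: 6.7
eef_pos: [545.3, 11.2, 286.4]
tool_rot: [0.755, 0.656, 0.0, -0.0]
contact_force: [0.5, -1.1, 0.7]
width: -0.1
grip_force: 0.2
```

```bash
python3 -c "
from h import *
s=ctrl.state();print(s['clock'],s['eef_pos'],s['contact_force']);look(3)"
```

```text
6.7 [545.3442951   11.22989327 286.35406733] [ 0.45718552 -1.09272687  0.69980777]
scene ((473.7470703125, -19.568397521972656), (173.11207580566406, 193.45297241210938), 81.35698699951172)
(np.float64(1.5), 31, 126) (np.float64(4.5), 33, 126) (np.float64(7.5), 36, 127) (np.float64(10.3), 33, 127) (np.float64(37.7), 55, 133) (np.float64(40.2), 40, 135) (np.float64(110.2), 40, 131) (np.float64(112.1), 34, 130) (np.float64(184.6), 18, 129) (np.float64(187.4), 17, 128) (np.float64(257.2), 14, 133) (np.float64(259.5), 58, 133) (np.float64(261.4), 7, 117) (np.float64(328.3), 24, 135) (np.float64(330.5), 11, 113) (np.float64(337.6), 4, 112) (np.float64(340.9), 6, 110) (np.float64(343.3), 14, 118) (np.float64(346.0), 11, 137) (np.float64(356.7), 5, 124) (np.float64(358.6), 35, 126) 
side ((466.7546081542969, -20.433853149414062), (175.1519012451172, 196.23406982421875), 82.41973114013672)
(np.float64(1.5), 25, 126) (np.float64(4.7), 32, 126) (np.float64(7.8), 49, 126) (np.float64(10.6), 95, 127) (np.float64(12.6), 24, 123) (np.float64(38.6), 12, 135) (np.float64(40.6), 47, 136) (np.float64(42.7), 32, 134) (np.float64(110.1), 70, 132) (np.float64(111.9), 66, 133) (np.float64(114.2), 4, 129) (np.float64(182.4), 24, 126) (np.float64(184.4), 48, 133) (np.float64(187.0), 5, 124) (np.float64(256.9), 6, 126) (np.float64(259.7), 33, 130) (np.float64(328.5), 14, 131) (np.float64(331.0), 15, 133) (np.float64(337.5), 8, 128) (np.float64(341.1), 14, 123) (np.float64(343.9), 58, 136) (np.float64(346.3), 90, 138) (np.float64(348.3), 7, 138) (np.float64(359.0), 18, 126)
```

View pics/side3.png

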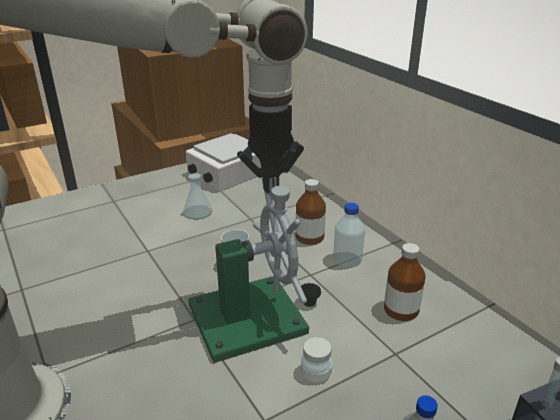

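Stem near the top at (281,195) leaning about 5° to the near side; finger clear on its far side. About 10 mm more push is needed.

Emit:
{"api": "carry_out", "payload": {"increments": [[[2,0,0],0,0],[[4,0,0],0,0],[[6,0,0],0,0],[[8,0,0],0,0],[[9,0,0],0,0],[[10,0,0],0,0],[[10,0,0],0,0],[[10,0,0],0,0]]}}

```text
clock: 7.6
eef_pos: [546.7, 20.9, 286.3]
tool_rot: [0.755, 0.656, 0.0, -0.0]
contact_force: [-0.1, 0.5, -0.3]
width: 0.1
grip_force: 0.3
```

Emit:
{"api": "carry_out", "payload": {"increments": [[[-3,0,0],0,0],[[-3,0,-10],0,0],[[-3,0,-30],0,0],[[-3,0,-50],0,0],[[-3,0,-75],0,0],[[-3,0,-100],0,0],[[-3,0,-100],0,0],[[-3,0,-100],0,0]]}}

```text
clock: 8.4
eef_pos: [546.5, 17.8, 386.9]
tool_rot: [0.755, 0.656, 0.001, 0.0]
contact_force: [0.3, 0.3, -0.7]
width: -0.3
grip_force: 0.0
```

```bash
python3 -c "
from h import *
s=ctrl.state();print(s['clock'],s['eef_pos'],s['contact_force']);look(4)
a=cv2.imread('pics/side4.png')[150:330,180:360];b=cv2.imread('pics/scene4.png')[140:320,150:330]
cv2.imwrite('pics/c4.png',cv2.resize(np.hstack([a,b]),None,fx=2,fy=2))"
```

```text
8.4 [546.4613742   17.84838938 386.94322259] [ 0.30876685  0.25583679 -0.69934005]
scene ((472.5385437011719, -19.21057891845703), (172.75808715820312, 195.1518096923828), 81.64897155761719)
(np.float64(1.6), 33, 126) (np.float64(4.5), 42, 126) (np.float64(6.9), 19, 126) (np.float64(32.6), 18, 123) (np.float64(34.4), 58, 136) (np.float64(36.8), 17, 133) (np.float64(104.7), 6, 124) (np.float64(106.6), 66, 132) (np.float64(108.9), 10, 132) (np.float64(179.1), 10, 125) (np.float64(181.4), 19, 131) (np.float64(183.8), 7, 128) (np.float64(254.0), 32, 134) (np.float64(256.2), 41, 134) (np.float64(323.0), 19, 135) (np.float64(325.8), 69, 137) (np.float64(327.5), 17, 126) (np.float64(353.2), 15, 126) (np.float64(355.4), 36, 127) (np.float64(358.5), 33, 127) 
side ((467.02227783203125, -20.435401916503906), (177.2255401611328, 197.13768005371094), 81.78858947753906)
(np.float64(1.7), 34, 126) (np.float64(4.5), 75, 126) (np.float64(7.2), 81, 126) (np.float64(35.2), 31, 137) (np.float64(37.7), 64, 135) (np.float64(39.3), 6, 106) (np.float64(104.4), 11, 117) (np.float64(106.3), 108, 134) (np.float64(109.0), 18, 132) (np.float64(178.9), 61, 128) (np.float64(181.0), 23, 133) (np.float64(253.7), 18, 131) (np.float64(255.9), 22, 133) (np.float64(325.9), 93, 136) (np.float64(327.6), 39, 133) (np.float64(353.1), 4, 126) (np.float64(355.5), 22, 126) (np.float64(358.8), 28, 127)
```

View pics/c4.png

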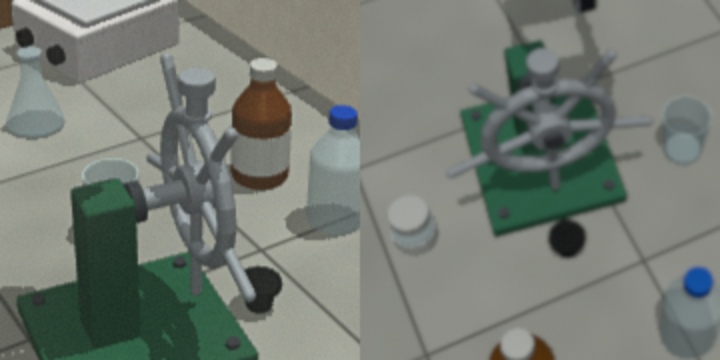

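The crops show the stem upright at about (197,90) with the fingers clear of the wheel and the mixer and bystanders still in place. The fitted stem angle is about 0.7°, so I'm handing in.

```bash
python3 -c "
from plant import ctrl
print(ctrl.job_done())"
```

```text
the job is handed in; nothing more can be done
None
```

The job is handed in: by the last camera measurement the stem stands about 0.7° from straight up. The mixer had not measurably moved, the bystanders looked in place, the fingers were withdrawn and about 8.4 s of the 58 s was used. The hand-in gave no verdict.

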